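# Bleed the eyelet feeder, then hold its lid at the balance point

### The job

The eyelet feeder's lid has lost its stay and a fitter is about to screw on a new one. First bleed the air: with the lid still shut, push the red plunger all the way down and let it spring back up, leaving the green one alone; then take the lid by its black bar, swing it up until it stands upright at its balance point without letting it go over backwards, and finish while still gripping the bar and holding the lid still there. Do not disturb the tin, the jar or the punch.

Things in the scene. Friction and masses are not known exactly. Their poses are not given: they have to be found in the camera images.
- feeder: Eyelet feeder, fixed: open grey steel case 140 x 180 x 90 mm (x, y, z) on a dark plate 160 x 200 x 6 mm; brass drum inside, small steel chute at its +y side (to 125 mm from the middle). Origin: centre of its underside, on the bench. +x points from the front (bar side) to the hinge side, z up. Its lid is a yellow frame with a clear window, 180 mm wide, 6 mm thick, 0.2 to 0.42 kg.
- lid (a joint): Hinge of the lid, rad: 0 shut (level), grows as the front edge swings up and over to the rear, 2.5 fallen right back. Hinge axis, lid and bar lie in one plane, so the balance point is 1.571, the lid upright. Almost no friction, no spring: let go, the lid falls shut from below, right back from beyond. It reaches 125 mm from hinge to front edge; lifting at the bar takes 1 to 2.5 N.
- lid_bar (a point): Middle of the lid's black round bar, 10 mm thick, 120 mm between its two 8 mm steel legs, parallel to the hinge axis and 175 mm from it. Shut, it lies 96 mm above the bench in front of the case, its centre line 50 mm off the lid's front edge, nothing under it. It can turn between gripping fingers, so a gripper pointing down, closing across the bar, can carry it round its whole arc.
- lid_hinge (a point): Middle of the lid's hinge axis, fixed to the feeder, 96 mm above the bench and 55 mm behind the feeder's origin along its +x. The axis runs along the feeder's y.
- dump (a joint): Travel of the red air-dump plunger, m: 0 up, 0.014 fully down. Sprung: about 2 N to start and 8 N fully down; springs back when let go.
- dump_top (a point): Centre of the red plunger's flat top, 32 mm across, 67 mm above the bench when up; pressed straight down. It stands 17 mm above a 48 mm dark collar (top 50 mm above the bench) on a fixed aluminium block 60 x 60 x 40 mm with a brass stub on one side. The red and green blocks may stand in each other's place.
- jog (a joint): Travel of the green plunger, m: 0 up, 0.014 fully down; the same spring. Not to be pressed.
- jog_top (a point): Centre of the green plunger's top, the same shape, height and block as the red one; it stands 100 mm or more from the red one.
- tin: Loose closed tin, yellow label, 68 mm across and 55 mm high; bystander. Origin: centre of its underside.
- jar: Loose amber jar with a brass cap, 60 mm across and 85 mm high; bystander. Origin: centre of its underside. Tin and jar may stand in each other's place.
- punch: Loose steel setting punch standing on its foot, 32 mm across at the foot, 60 mm high; bystander. Origin: centre of its underside.
Not all that is in view belongs to the job. What is shaped like the part that bears jog but pink or turquoise is not meant.

How it is judged:
On the way, in this order (a step that is already met when the one before it is completed fails the run):
1. the red plunger is pushed all the way down, the lid still shut (value of joint dump above 0.0125 m and value of joint lid below 0.1 rad), for 0.05 s.
2. the red plunger is back up, the lid still shut (value of joint dump below 0.002 m and value of joint lid below 0.1 rad), for 0.05 s.
3. the lid stands still at its balance point, gripped by the bar (value of joint lid between 1.461 and 1.681 rad and velocity of joint lid between -0.1 and 0.1 rad/s and contact force between the fingers and lid_c0 above 2 N), for 0.5 s.
At the end, for the whole second after the job is handed in: The lid stands within 0.11 rad of upright (joint lid 1.461 to 1.681), slower than 0.1 rad/s, with the fingers gripping the black bar with more than 2 N, the red and green plungers are up (under 2 mm), and it all stays so for the last second while the arm holds (all of step 3 and value of joint each of dump, jog below 0.002 m); the arm keeps its last pose, push and grip.
It fails at once if the green plunger is pressed (over 4 mm) (value of joint jog above 0.004 m).
It fails at once if the lid goes over backwards (beyond 2.0 rad) (value of joint lid above 2 rad).
It fails at once if the tin, the jar or the punch is moved by more than 20 mm or knocked over (distance of any of tin, jar, punch from where it was at the start of the episode above 0.02 m or angle between any of tin, jar, punch's own z axis and vertical above 0.5 rad).
It also fails if it takes over 48 s, if anything falls off the work surface, if the arm or the gripper's body presses on something with over 40 N, if the wrist force passes 120 N, or if a joint passes its speed limit or range.

### The arm

A 6-joint arm with a two-finger parallel gripper is mounted at the origin on the work surface. World frame = base frame: x ahead of the robot, y to its left, z up, the work surface at z = 0. Lengths are in m, angles in rad, forces in N, time in s.
With the tool pointing down it reaches from about 0.35 to 0.975 m from the base axis. Payload 4.9 kg.
Tool frame: the origin (TCP) lies on the centre line of the jaws, within the pads' length; the fingertips stand manip.tcp_to_tips ahead of it and the grasp point (between the pads) is the TCP (manip.tcp_to_tips is the distance from the TCP to the fingertips, in m); y points along the fingers, z is the direction in which the jaws open and shut, and the axes are right-handed (so a half turn about y gives the same grasp; the last joint's range is limited). The gripper opens to 85 mm and grips with 20 to 120 N. Pads are 22 mm wide; open, the fingers measure 114 mm over their backs; the gripper's body (76 mm by 85 mm) begins 54 mm behind the grasp point. The pads swing forward as they close: fully open they stand 13 mm farther back than shut.
Start: joints at [1.197, 0.053, 1.613, -0, 1.476, -0.119], TCP at [0.158, 0.605, 0.215] pointing down, gripper open.
Joint ranges: [-3.01, 3.01], [-1.01, 2.22], [0.06, 2.58], [-1.02, 4.17], [0.09, 2.62], [-3.14, 3.14]. Speed limits (rad/s): [2.57, 2.57, 3.14, 3.14, 3.14, 3.14].

### API

Orientations are given as a unit quaternion [w, x, y, z].
In Python, from plant import manip gives the robot as it stands.
- The arm moves only by the tool apply_moves, never from a script. Its argument "moves" is a list of rows, each a list of 7 numbers: the gripper's target within -1 to 1 (shut at 1, half-way at 0, fully open at -1), then the shift along the tool's x, y, z in mm, then the turn, a rotation vector about the tool's x, y, z in degrees. A call has 1 to 20 rows; each row shifts and turns the commanded pose from where the row before left it, along the tool's axes as they then stand; what a row does not reach is not made up. A row lasts 1/10 s, in which the tool goes at most 50 mm and 8.59 degrees, less where a joint would pass 70% of its speed; a pose out of reach is approached as far as the arm can. A call with a gripper value outside its range is refused whole. The fingers move at their own pace and stop on an object; the grip force is fixed at half the most. Time passes only in rows, so rows that do not move let the fingers close. It gives the time, the measured TCP pose, the force and the opening at its end, in the units of the state.
- manip.state(): the state, without advancing time (a new reading comes with each control period).
- manip.grab_frame(name): name is "scene" or "side" or "wrist"; returns the picture (400x640x3 uint8, blue, green, red); there is no depth.
- manip.calibration(name): a dict with "mtx" (3x3 intrinsics, pixels), "T" (4x4, takes a point from camera to world coordinates); the wrist camera has in their place "T_tool_cam" (4x4, takes a point from camera to tool coordinates, whose origin is the TCP and whose axes are the tool frame's). Camera axes: x right, y down, z forward; pixel columns grow to the right and rows downward; lengths in m; the calibration is good to about 2 mm. A picture is of the moment at which its call begins: read the wrist's pose just before it. calibration takes no time and is no camera call.
- manip.job_done(): hands the job in, once; it reports no verdict.
The state is a dict: "time": time; "joint_pos": joint angles; "joint_vel": joint speeds; "joint_efforts": joint torques, N m; "tool_pos": TCP position; "tool_rot": TCP orientation; "contact_force": force on the tool from outside, world axes, zero at the start; "ft_torque": the same for the moment, N m; "gripper_width": opening from 0.0 (shut) to 1.0 (fully open).
Only numpy, scipy, OpenCV 4.12 (cv2) and the standard library are available. Lean on these libraries where they do the work, as an engineer would, in place of code of your own. Each camera call takes 0.05 s, during which the arm holds its last target. There are 200 camera calls.

## Working session

There is one attempt and no reset: what is moved stays moved. The work goes in short steps, Python scripts to look and compute and a tool call to move; the robot and the scene stay as the last step left them, time stands still between calls to the robot, and variables do not carry over. Pictures are saved under pics/ and viewed, about 8 in all and at most 12, crops included, and the job is handed in when it is done.

Besides the shell and the picture viewer there is one more tool, called as name([rows], argument=value, ...), one row to a line, values as JSON. apply_moves: Moves the arm, as the interface text tells. Its arguments: {"type":"object","properties":{"moves":{"type":"array","items":{"type":"array","items":{"type":"number"}}}},"required":["moves"]}

```bash
mkdir -p pics; ls; python3 - <<'E'
from plant import manip
import cv2,numpy as np
np.set_printoptions(precision=4,suppress=True)
print(manip.state()); print(manip.tcp_to_tips)
for n in ["scene","side"]:
    cv2.imwrite(f"pics/{n}0.png",manip.grab_frame(n)); c=manip.calibration(n); print(n,c["mtx"],c["T"])
print(manip.calibration("wrist"))
E
```

```text
pics
{'time': 0.0, 'joint_pos': array([ 1.197 ,  0.0534,  1.6143,  0.    ,  1.476 , -0.119 ]), 'joint_vel': array([-0.0005,  0.0002, -0.0009,  0.0018, -0.0019, -0.0009]), 'joint_efforts': array([  0.0015, -39.3685, -37.0173,  -0.0001,   0.0071,   0.    ]), 'tool_pos': array([0.1573, 0.6042, 0.2134]), 'tool_rot': array([-0.7007,  0.7021, -0.09  ,  0.0896]), 'contact_force': array([-0.1377, -0.4527,  0.3584]), 'ft_torque': array([-0.0048,  0.0147,  0.0119]), 'gripper_width': 0.9968453331888174}
0.019
scene [[398.9091   0.     326.8185]
 [  0.     398.9091 201.5267]
 [  0.       0.       1.    ]] [[-0.3555  0.6517 -0.67    1.2547]
 [ 0.9345  0.2339 -0.2684  0.3007]
 [-0.0182 -0.7215 -0.6922  0.7818]
 [ 0.      0.      0.      1.    ]]
side [[398.0328   0.     326.3258]
 [  0.     398.0328 191.5919]
 [  0.       0.       1.    ]] [[-0.9334 -0.2073  0.2928  0.3169]
 [-0.3587  0.5566 -0.7494  0.6712]
 [-0.0076 -0.8045 -0.5939  0.6054]
 [ 0.      0.      0.      1.    ]]
{'mtx': array([[337.5423,   0.    , 321.122 ],
       [  0.    , 337.5423, 195.5662],
       [  0.    ,   0.    ,   1.    ]]), 'T_tool_cam': array([[ 0.0014,  0.9475,  0.3197, -0.0817],
       [ 0.0004, -0.3197,  0.9475, -0.1605],
       [ 1.    , -0.0012, -0.0009, -0.0006],
       [ 0.    ,  0.    ,  0.    ,  1.    ]])}
```

View pics/scene0.png

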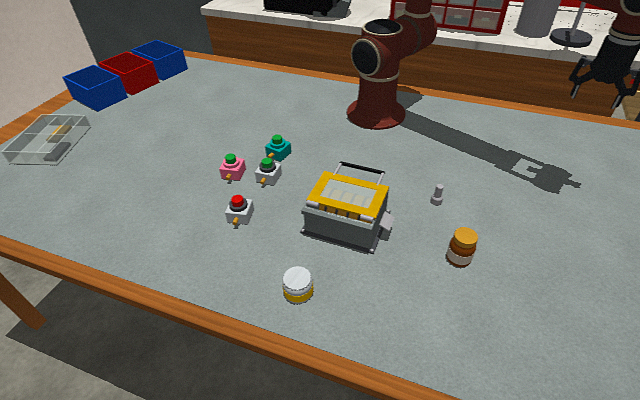

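View pics/side0.png

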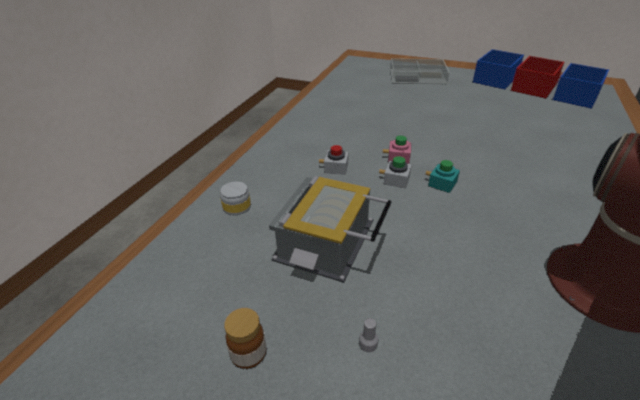

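Scene view: red plunger at about (237,201), grey-block green one at (266,163), black bar from (340,163) to (383,172), jar (462,245), tin (298,285), punch (438,194). Side view: red (336,150), bar (388,202)–(374,237). Next, enlarged crops for exact pixels.

```bash
cat > h.py <<'E'
from plant import manip
import cv2,numpy as np
np.set_printoptions(precision=4,suppress=True)
def cam(n):
    c=manip.calibration(n)
    if "T" in c: return c["mtx"],c["T"]
    return c["mtx"],tool()@c["T_tool_cam"]
def tool():
    from scipy.spatial.transform import Rotation as R
    s=manip.state(); T=np.eye(4); q=s["tool_rot"]; T[:3,:3]=R.from_quat([q[1],q[2],q[3],q[0]]).as_matrix(); T[:3,3]=s["tool_pos"]; return T
def at(K,T,uv,z):
    d=T[:3,:3]@np.linalg.solve(K,[uv[0],uv[1],1.]); return T[:3,3]+d*(z-T[2,3])/d[2]
def proj(K,T,p):
    q=T[:3,:3].T@(np.array(p)-T[:3,3]); q=K@q; return q[:2]/q[2]
E
python3 - <<'E'
from h import *
a=cv2.imread("pics/scene0.png");b=cv2.imread("pics/side0.png")
A=cv2.resize(a[145:265,290:400],None,fx=4,fy=4,interpolation=cv2.INTER_CUBIC)
B=cv2.resize(b[165:285,260:360+40],None,fx=4,fy=4,interpolation=cv2.INTER_CUBIC)[:, :560]
cv2.imwrite("pics/c1.png",cv2.resize(np.hstack([A,B]),None,fx=.78,fy=.78))
for n,I,(x0,x1,y0,y1) in [("scene",a,(220,255,185,225)),("side",b,(320,355,140,165))]:
    h=cv2.cvtColor(I,cv2.COLOR_BGR2HSV); m=((h[...,0]<8)|(h[...,0]>172))&(h[...,1]>150)&(h[...,2]>60)
    mm=np.zeros_like(m);mm[y0:y1,x0:x1]=m[y0:y1,x0:x1]; y,x=np.nonzero(mm)
    K,T=cam(n); c=(x.mean(),y.mean()); print(n,c,x.min(),x.max(),y.min(),y.max(),at(K,T,c,.061))
K,T=cam("scene")
for nm,uv,z in [("green",(266,162),.067),("bar a",(340,163),.096),("bar b",(383,172),.096),("jar",(465,236),.085),("tin",(298,277),.055),("punch",(439,187),.06),("pink",(231,158),.067),("turq",(278,140),.067)]: print(nm,at(K,T,uv,z))
K,T=cam("side")
for nm,uv,z in [("green",(399,161),.067),("bar a",(388,202),.096),("bar b",(374,237),.096),("jar",(242,318),.085),("tin",(235,188),.055),("punch",(371,325),.06)]: print(nm,at(K,T,uv,z))
E
```

```text
scene (np.float64(237.1138211382114), np.float64(200.5121951219512)) 231 243 195 206 [ 0.6333 -0.2025  0.061 ]
side (np.float64(335.7142857142857), np.float64(150.08333333333334)) 331 341 146 154 [ 0.6289 -0.1993  0.061 ]
green [ 0.4677 -0.2014  0.067 ]
bar a [0.4352 0.0144 0.096 ]
bar b [0.4332 0.1359 0.096 ]
jar [0.58   0.3698 0.085 ]
tin [0.7971 0.0445 0.055 ]
punch [0.401  0.2855 0.06  ]
pink [ 0.4853 -0.3076  0.067 ]
turq [ 0.3568 -0.2166  0.067 ]
green [ 0.4565 -0.1943  0.067 ]
bar a [0.4349 0.0178 0.096 ]
bar b [0.4337 0.1305 0.096 ]
jar [0.5776 0.3664 0.085 ]
tin [0.7957 0.0388 0.055 ]
punch [0.3917 0.2907 0.06  ]
```

View pics/c1.png

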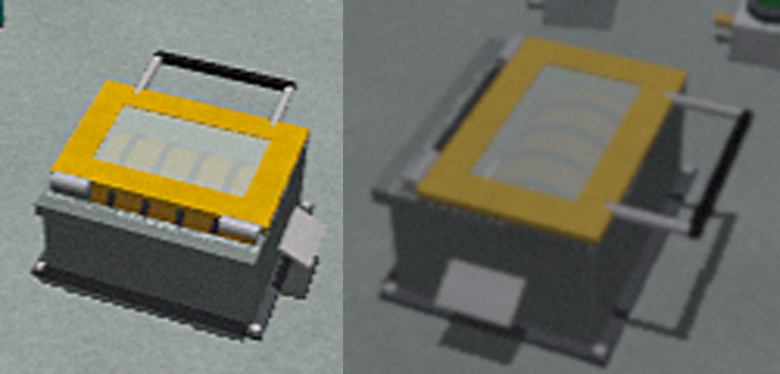

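```bash
cat >> h.py <<'E'
from scipy.spatial.transform import Rotation as Ro
def togo(p,zx=None):
    "turn (deg, tool axes) then shift (mm, tool axes after the turn) to reach p, tool down, jaw axis along world dir zx"
    T=tool(); R=T[:3,:3]
    z=np.array(zx,float) if zx is not None else R[:,2]*[1,1,0]; z/=np.linalg.norm(z); y=np.array([0,0,-1.]); G=np.c_[np.cross(y,z),y,z]
    rv=np.degrees(Ro.from_matrix(R.T@G).as_rotvec()); print("turn",rv,"shift mm",1000*G.T@(np.array(p)-T[:3,3]))
E
python3 - <<'E'
from h import *
print(tool())
K,T=cam("scene")
c=[at(K,T,u,.099) for u in [(306.7,201.1),(374.3,219.4),(388.7,186),(323.7,171.3)]]
for p in c: print(p)
K,T=cam("side")
f=4*.78
for u in [(530-344,38),(686-344,72),(598-344,240),(418-344,192)]: print(at(K,T,(260+u[0]/f,165+u[1]/f),.099))
togo([.631,-.201,.2],[1,0,0]); togo([.631,-.201,.2],[-1,0,0])
E
```

```text
[[ 0.9677 -0.0007  0.252   0.1573]
 [-0.252  -0.0017  0.9677  0.6043]
 [-0.0002 -1.     -0.0018  0.2136]
 [ 0.      0.      0.      1.    ]]
[ 0.6093 -0.0116  0.099 ]
[0.6129 0.1629 0.099 ]
[0.4864 0.165  0.099 ]
[ 0.4871 -0.0136  0.099 ]
[ 0.6003 -0.0134  0.099 ]
[ 0.4833 -0.0123  0.099 ]
[0.4852 0.1673 0.099 ]
[0.6027 0.1661 0.099 ]
turn [ 0.0966 75.4015  0.0576] shift mm [805.2739  13.5924 473.6911]
turn [   0.0618 -104.5984   -0.1035] shift mm [-805.2739   13.5924 -473.6911]
```

apply_moves([
  [1,0,0,0,0,8.4,0],
  [1,0,0,0,0,8.4,0],
  [1,0,0,0,0,8.4,0],
  [1,0,0,0,0,8.4,0],
  [1,0,0,0,0,8.4,0],
  [1,0,0,0,0,8.4,0],
  [1,0,0,0,0,8.4,0],
  [1,0,0,0,0,8.4,0],
  [1,0,0,0,0,8.2,0],
  [1,32,0,19,0,0,0],
  [1,32,0,19,0,0,0],
  [1,32,0,19,0,0,0],
  [1,32,0,19,0,0,0],
  [1,32,0,19,0,0,0],
  [1,32,0,19,0,0,0],
  [1,32,0,19,0,0,0],
  [1,32,0,19,0,0,0],
  [1,32,0,19,0,0,0],
  [1,32,0,19,0,0,0],
  [1,32,0,19,0,0,0],
])

```text
time: 2.1
tool_pos: [0.3668, 0.2513, 0.2143]
tool_rot: [-0.5, 0.5, -0.5, 0.5]
contact_force: [0.7, 0.3, 0.2]
gripper_width: 0.003
```

apply_moves([
  [1,32,0,19,0,0,0],
  [1,32,0,19,0,0,0],
  [1,32,0,19,0,0,0],
  [1,32,0,19,0,0,0],
  [1,32,0,19,0,0,0],
  [1,32,0,19,0,0,0],
  [1,32,0,19,0,0,0],
  [1,32,0,19,0,0,0],
  [1,32,0,19,0,0,0],
  [1,32,0,19,0,0,0],
  [1,32,0,19,0,0,0],
  [1,32,0,19,0,0,0],
  [1,32,0,19,0,0,0],
  [1,32,0,19,0,0,0],
  [1,5,0,-1,0,0,0],
  [1,0,0,0,0,0,0],
  [1,0,0,0,0,0,0],
])

```text
time: 3.8
tool_pos: [0.631, -0.1993, 0.2143]
tool_rot: [0.5, -0.5, 0.5, -0.499]
contact_force: [-0.9, 0.3, 1.1]
gripper_width: 0.004
```

```bash
python3 - <<'E'
from h import *
K,T=cam("wrist"); s=manip.state(); I=manip.grab_frame("wrist"); cv2.imwrite("pics/w1.png",I); print(s)
h=cv2.cvtColor(I,cv2.COLOR_BGR2HSV); m=(((h[...,0]<8)|(h[...,0]>172))&(h[...,1]>150)&(h[...,2]>60)).astype(np.uint8)
n,_,st,ce=cv2.connectedComponentsWithStats(m)
for i in range(1,n):
    if st[i,4]>50: print(st[i],ce[i],at(K,T,ce[i],.064))
togo([.631,-.201,.2],[1,0,0])
E
```

```text
{'time': 3.8, 'joint_pos': array([-0.4185,  0.1388,  1.5217,  0.0004,  1.4823, -0.4189]), 'joint_vel': array([ 0.0111, -0.0135,  0.005 , -0.0012, -0.0029,  0.0007]), 'joint_efforts': array([ -0.7135, -42.5639, -37.2269,  -0.0325,  -0.017 ,  -0.0009]), 'tool_pos': array([ 0.631 , -0.1993,  0.2143]), 'tool_rot': array([ 0.5001, -0.5001,  0.5003, -0.4995]), 'contact_force': array([-0.9217,  0.332 ,  1.1168]), 'ft_torque': array([ 0.041 , -0.007 , -0.0374]), 'gripper_width': 0.003679291183912413}
[305 162  32  33 792] [320.4672 178.0492] [ 0.6304 -0.2049  0.064 ]
turn [ 0.0242  0.0541 -0.032 ] shift mm [ 1.9939 14.5929 -0.0694]
```

View pics/w1.png

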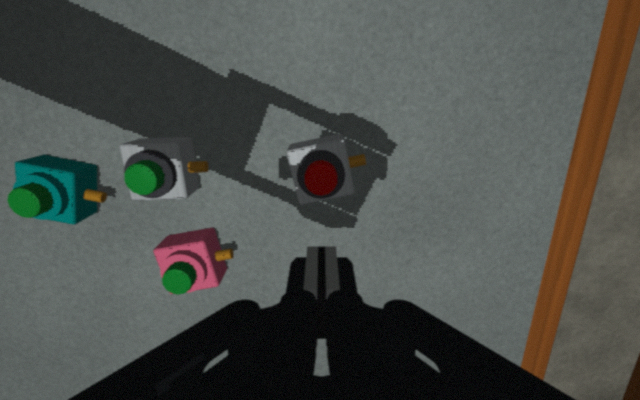

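The wrist view shows the red plunger at (321,177), in line with the closed jaws at (322,250); it is clear of the green ones. Fitting position (0.631, -0.203).

apply_moves([
  [1,2,20,0,0,0,0],
  [1,2,25,0,0,0,0],
  [1,0,25,0,0,0,0],
  [1,0,25,0,0,0,0],
  [1,0,15,0,0,0,0],
  [1,0,8,0,0,0,0],
  [1,0,2,0,0,0,0],
  [1,0,0,0,0,0,0],
  [1,0,0,0,0,0,0],
])

```text
time: 4.75
tool_pos: [0.6325, -0.2045, 0.0964]
tool_rot: [-0.5, 0.5, -0.499, 0.501]
contact_force: [-0.2, 0.6, -0.2]
gripper_width: 0.0
```

apply_moves([
  [1,0,4,0,0,0,0],
  [1,0,4,0,0,0,0],
  [1,0,4,0,0,0,0],
  [1,0,0,0,0,0,0],
  [1,0,0,0,0,0,0],
])

```text
time: 5.25
tool_pos: [0.6313, -0.2041, 0.0823]
tool_rot: [0.5, -0.5, 0.5, -0.5]
contact_force: [-0.5, 0.0, -0.2]
gripper_width: -0.003
```

apply_moves([
  [1,0,2,0,0,0,0],
  [1,0,2,0,0,0,0],
  [1,0,0,0,0,0,0],
  [1,0,0,0,0,0,0],
])

```text
time: 5.65
tool_pos: [0.6315, -0.2041, 0.0786]
tool_rot: [0.5, -0.5, 0.5, -0.5]
contact_force: [0.7, 0.3, -0.0]
gripper_width: 0.001
```

```bash
python3 - <<'E'
from h import *
K,T=cam("wrist"); print(manip.state()["contact_force"],manip.state()["tool_pos"])
I=manip.grab_frame("wrist");J=manip.grab_frame("side")
cv2.imwrite("pics/p1.png",np.hstack([cv2.resize(I[100:300,220:420],(400,400)),cv2.resize(J[110:190,300:380],(400,400),interpolation=cv2.INTER_CUBIC)]))
print(manip.state()["contact_force"],proj(K,T,[.631,-.203,.067]))
E
```

```text
[ 0.6987  0.3424 -0.008 ] [ 0.6315 -0.2041  0.0786]
[-0.8314 -0.1396  0.2971] [319.825  233.2921]
```

View pics/p1.png

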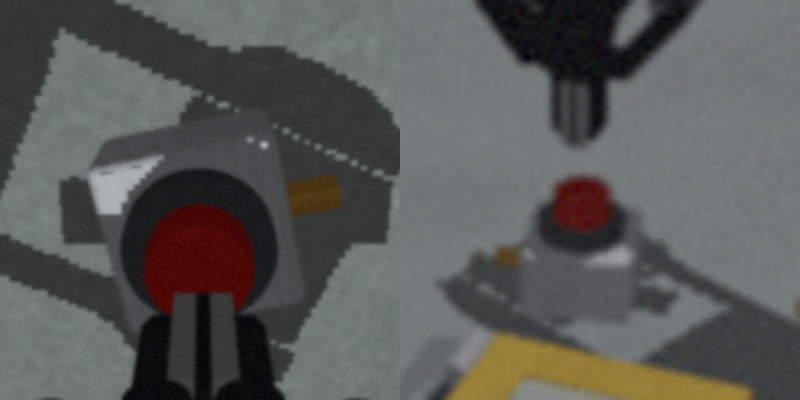

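```bash
python3 - <<'E'
from h import *
K,T=cam("wrist"); S=cam("side"); t=tool()
for d in (-10,0,5,10,19):
  print(d,[proj(K,T,(t@[x/1000,d/1000,0,1])[:3]) for x in (-11,11)],proj(*S,(t@[-.0,d/1000,0,1])[:3]))
print(proj(*S,[.631,-.203,.067]),manip.tcp_to_tips,manip.state()["gripper_width"])
E
```

```text
-10 [array([320.6579, 233.7264]), array([320.7379, 273.0278])] [335.4539 139.9193]
0 [array([320.682 , 225.4716]), array([320.7569, 263.0431])] [335.4309 143.2267]
5 [array([320.6931, 221.6713]), array([320.7657, 258.4314])] [335.4195 144.8666]
10 [array([320.7036, 218.0665]), array([320.7741, 254.0482])] [335.4081 146.4974]
19 [array([320.7213, 212.0247]), array([320.7881, 246.6828])] [335.3878 149.41  ]
[335.4682 147.3402] 0.019 -0.001757567501505753
```

```bash
python3 - <<'E'
from h import *
S=cam("scene"); t=tool(); J=manip.grab_frame("scene")
C=cv2.resize(J[150:230,200:280],(480,480),interpolation=cv2.INTER_CUBIC)
for d,c in ((0,(255,0,0)),(19,(0,255,255))):
    u=(proj(*S,(t@[0,d/1000,0,1])[:3])-[200,150]+.5)*6; print(d,u); cv2.circle(C,tuple(int(v) for v in u),4,c,1)
u=(proj(*S,[.631,-.203,.067])-[200,150]+.5)*6; print(u)
B=manip.grab_frame("side");B=cv2.resize(B[80:160,310:360],(300,480),interpolation=cv2.INTER_CUBIC)
cv2.imwrite("pics/p2.png",np.hstack([C,B]))
E
```

```text
0 [217.1208 273.0354]
19 [224.7323 304.6975]
[225.0042 292.5374]
```

View pics/p2.png

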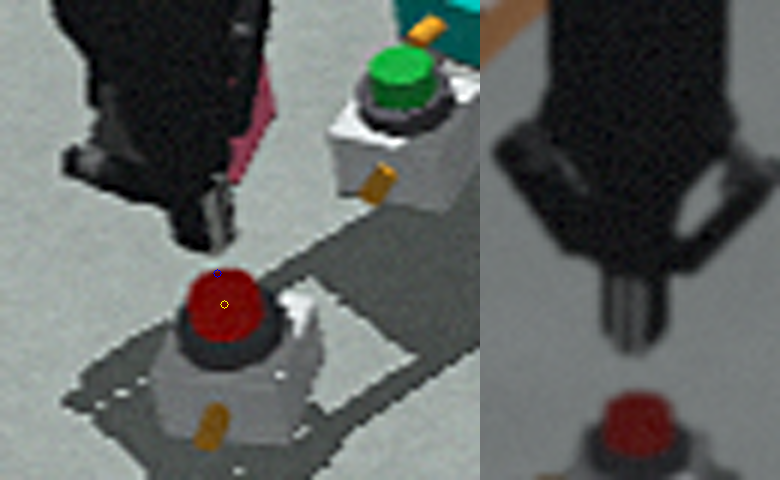

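The fingers show about 30 mm above where tcp_to_tips puts them: the tips are at scene row 250 of the crop, where 305 was expected. The side view agrees, and there is no contact force. Sideways alignment is good. I'll descend until I feel contact rather than trust the number.

apply_moves([
  [1,0,4,0,0,0,0],
  [1,0,4,0,0,0,0],
  [1,0,3,0,0,0,0],
  [1,0,2,0,0,0,0],
  [1,0,0,0,0,0,0],
  [1,0,0,0,0,0,0],
])

```text
time: 6.45
tool_pos: [0.6316, -0.2042, 0.0657]
tool_rot: [-0.5, 0.5, -0.5, 0.5]
contact_force: [0.3, -0.3, 0.1]
gripper_width: 0.002
```

apply_moves([
  [1,0,2,0,0,0,0],
  [1,0,2,0,0,0,0],
  [1,0,0,0,0,0,0],
  [1,0,0,0,0,0,0],
])

```text
time: 6.85
tool_pos: [0.6315, -0.2042, 0.0616]
tool_rot: [0.5, -0.5, 0.5, -0.5]
contact_force: [-0.3, 0.4, -0.3]
gripper_width: -0.002
```

apply_moves([
  [1,0,2,0,0,0,0],
  [1,0,2,0,0,0,0],
  [1,0,0,0,0,0,0],
  [1,0,0,0,0,0,0],
])

```text
time: 7.25
tool_pos: [0.6314, -0.2041, 0.0575]
tool_rot: [-0.5, 0.5, -0.5, 0.5]
contact_force: [0.1, 1.2, 0.2]
gripper_width: -0.001
```

apply_moves([
  [1,0,2,0,0,0,0],
  [1,0,2,0,0,0,0],
  [1,0,0,0,0,0,0],
  [1,0,0,0,0,0,0],
])

```text
time: 7.65
tool_pos: [0.6314, -0.2041, 0.0535]
tool_rot: [0.5, -0.5, 0.5, -0.5]
contact_force: [-0.4, -0.0, -0.1]
gripper_width: 0.004
```

apply_moves([
  [1,0,2,0,0,0,0],
  [1,0,1,0,0,0,0],
  [1,0,0,0,0,0,0],
  [1,0,0,0,0,0,0],
])

```text
time: 8.05
tool_pos: [0.6315, -0.2042, 0.0507]
tool_rot: [-0.5, 0.5, -0.5, 0.5]
contact_force: [0.5, -0.5, 0.2]
gripper_width: 0.004
```

apply_moves([
  [1,0,2,0,0,0,0],
  [1,0,1,0,0,0,0],
  [1,0,0,0,0,0,0],
  [1,0,0,0,0,0,0],
])

```text
time: 8.45
tool_pos: [0.6317, -0.2043, 0.0481]
tool_rot: [-0.5, 0.5, -0.5, 0.5]
contact_force: [-1.0, 1.3, 3.1]
gripper_width: 0.003
```

apply_moves([
  [1,0,2,0,0,0,0],
  [1,0,1,0,0,0,0],
  [1,0,0,0,0,0,0],
  [1,0,0,0,0,0,0],
])

```text
time: 8.85
tool_pos: [0.6317, -0.2042, 0.045]
tool_rot: [-0.5, 0.5, -0.5, 0.5]
contact_force: [-1.0, 0.8, 4.0]
gripper_width: -0.005
```

Contact at TCP z of about 0.050, so the real tips lie 17 mm behind the reported TCP. Now pressing to the stop.

apply_moves([
  [1,0,2,0,0,0,0],
  [1,0,2,0,0,0,0],
  [1,0,2,0,0,0,0],
  [1,0,0,0,0,0,0],
  [1,0,0,0,0,0,0],
])

```text
time: 9.35
tool_pos: [0.6318, -0.2043, 0.0392]
tool_rot: [-0.5, 0.5, -0.5, 0.5]
contact_force: [-1.6, 0.5, 6.1]
gripper_width: 0.0
```

apply_moves([
  [1,0,1,0,0,0,0],
  [1,0,1,0,0,0,0],
  [1,0,1,0,0,0,0],
  [1,0,0,0,0,0,0],
  [1,0,0,0,0,0,0],
])

```text
time: 9.85
tool_pos: [0.6318, -0.2043, 0.0365]
tool_rot: [-0.5, 0.5, -0.5, 0.5]
contact_force: [-3.1, 1.4, 7.5]
gripper_width: 0.003
```

apply_moves([
  [1,0,1,0,0,0,0],
  [1,0,0.5,0,0,0,0],
  [1,0,0,0,0,0,0],
  [1,0,0,0,0,0,0],
])

```text
time: 10.25
tool_pos: [0.6319, -0.2043, 0.0364]
tool_rot: [-0.5, 0.5, -0.5, 0.5]
contact_force: [-5.4, 1.6, 13.0]
gripper_width: 0.001
```

At the stop (13 N, no further travel). Lift off, let it spring back, and move above the bar with the jaws half open.

apply_moves([
  [1,0,-5,0,0,0,0],
  [1,0,-10,0,0,0,0],
  [1,0,-20,0,0,0,0],
  [1,0,-30,0,0,0,0],
  [1,0,-30,0,0,0,0],
  [0,0,-30,0,0,0,0],
  [0,-28,0,-20,0,0,0],
  [0,-28,0,-20,0,0,0],
  [0,-28,0,-20,0,0,0],
  [0,-28,0,-20,0,0,0],
  [0,-28,0,-20,0,0,0],
  [0,-28,0,-20,0,0,0],
  [0,-28,0,-20,0,0,0],
  [0,-28,0,-20,0,0,0],
  [0,-28,0,-20,0,0,0],
  [0,-26,0,-18,0,0,0],
  [0,0,0,0,0,0,0],
  [0,0,0,0,0,0,0],
])

```text
time: 12.05
tool_pos: [0.4331, 0.074, 0.1586]
tool_rot: [-0.5, 0.501, -0.5, 0.5]
contact_force: [-0.5, 0.8, 0.3]
gripper_width: 0.5
```

```bash
python3 - <<'E'
from h import *
print(manip.state()["joint_pos"])
t=tool(); print(t[:3,3]); W=cam("wrist"); I=manip.grab_frame("wrist"); J=manip.grab_frame("scene"); 
cv2.imwrite("pics/b1.png",np.hstack([cv2.resize(I,(480,300)),cv2.resize(J[130:230,270:370],(300,300),interpolation=cv2.INTER_CUBIC)]))
for p in ([.434,.0145,.096],[.434,.0745,.096],[.434,.1345,.096]): print(proj(*W,p)*.75)
h=cv2.cvtColor(J,cv2.COLOR_BGR2HSV)[185:225,220:255]; m=((h[...,0]<8)|(h[...,0]>172))&(h[...,1]>150)&(h[...,2]>60); y,x=np.nonzero(m); print(x.mean()+220,y.mean()+185,y.min()+185)
E
```

```text
[-0.0001 -0.3782  2.0885 -0.0004  1.4316 -0.0015]
[0.4331 0.074  0.1586]
[241.4999 208.0772]
[241.5501 152.4121]
[241.6093  86.9352]
237.1138211382114 200.5121951219512 195
```

View pics/b1.png

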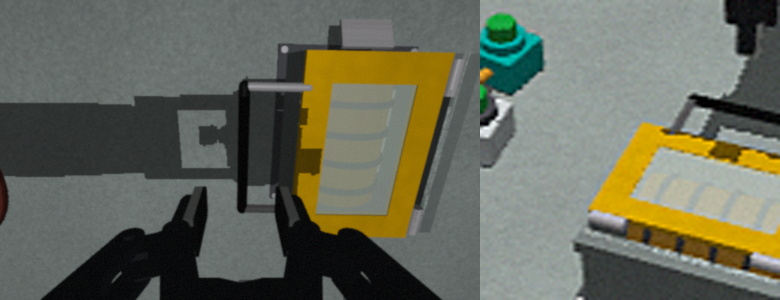

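Wrist view: the bar is at column 243, rows 82–212 (in the 0.75 scale picture), centred between the half-open fingers (200 and 281). Red is back at its original pixels, so it has sprung up. Now descend astride the bar and grip.

apply_moves([
  [0,0,20,2,0,0,0],
  [0,0,20,0,0,0,0],
  [0,0,20,0,0,0,0],
  [0,0,15,0,0,0,0],
  [0,0,12,0,0,0,0],
  [0,0,8,0,0,0,0],
  [0,0,3,0,0,0,0],
  [0,0,0,0,0,0,0],
  [0,0,0,0,0,0,0],
])

```text
time: 13.05
tool_pos: [0.4362, 0.0737, 0.0619]
tool_rot: [-0.5, 0.5, -0.5, 0.5]
contact_force: [0.4, 0.4, -0.1]
gripper_width: 0.496
```

apply_moves([
  [0.3,0,0,0,0,0,0],
  [0.5,0,0,0,0,0,0],
  [0.7,0,0,0,0,0,0],
  [1,0,0,0,0,0,0],
  [1,0,0,0,0,0,0],
  [1,0,0,0,0,0,0],
  [1,0,0,0,0,0,0],
])

```text
time: 13.75
tool_pos: [0.4348, 0.0738, 0.0616]
tool_rot: [0.499, -0.5, 0.501, -0.5]
contact_force: [-4.8, -0.5, 5.7]
gripper_width: 0.088
```

```bash
python3 - <<'E'
from h import *
s=manip.state(); print(s["contact_force"],s["tool_pos"],s["gripper_width"]*85)
I=manip.grab_frame("wrist"); J=manip.grab_frame("side")
cv2.imwrite("pics/g1.png",np.hstack([cv2.resize(I,(480,300)),cv2.resize(J[165:265,310:410],(300,300),interpolation=cv2.INTER_CUBIC)]))
E
```

```text
[-4.8207 -0.4555  5.7166] [0.4348 0.0738 0.0616] 7.470282631665762
```

View pics/g1.png

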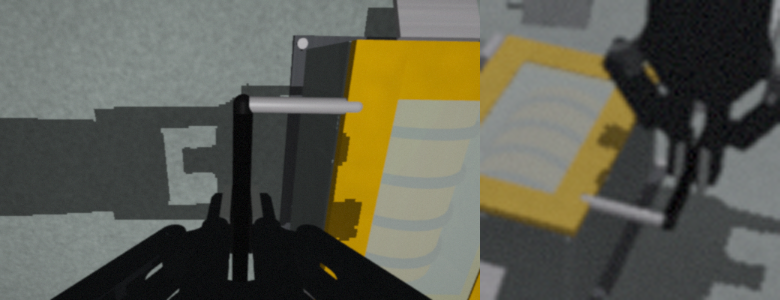

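Gripped: the fingers are on both sides of the bar with the tips below it, opening about 8 mm. Now I'll work out arc increments of radius 175 mm.

```bash
python3 - <<'E'
import numpy as np
a=np.radians(np.r_[0,1,np.arange(3,88,3),88.5,90]); x=np.round(175*(1-np.cos(a)),1); z=np.round(175*np.sin(a),1)
print(len(a)-1,[[1,0,round(-float(dz),1),round(float(dx),1),0,0,0] for dx,dz in zip(np.diff(x),np.diff(z))])
E
```

```text
32 [[1, 0, -3.1, 0.0, 0, 0, 0], [1, 0, -6.1, 0.2, 0, 0, 0], [1, 0, -9.1, 0.8, 0, 0, 0], [1, 0, -9.1, 1.2, 0, 0, 0], [1, 0, -9.0, 1.6, 0, 0, 0], [1, 0, -8.9, 2.2, 0, 0, 0], [1, 0, -8.8, 2.6, 0, 0, 0], [1, 0, -8.6, 3.0, 0, 0, 0], [1, 0, -8.5, 3.5, 0, 0, 0], [1, 0, -8.2, 4.0, 0, 0, 0], [1, 0, -8.1, 4.3, 0, 0, 0], [1, 0, -7.8, 4.8, 0, 0, 0], [1, 0, -7.6, 5.2, 0, 0, 0], [1, 0, -7.2, 5.6, 0, 0, 0], [1, 0, -7.0, 5.9, 0, 0, 0], [1, 0, -6.6, 6.4, 0, 0, 0], [1, 0, -6.4, 6.6, 0, 0, 0], [1, 0, -5.9, 7.0, 0, 0, 0], [1, 0, -5.6, 7.2, 0, 0, 0], [1, 0, -5.2, 7.6, 0, 0, 0], [1, 0, -4.8, 7.8, 0, 0, 0], [1, 0, -4.3, 8.1, 0, 0, 0], [1, 0, -4.0, 8.2, 0, 0, 0], [1, 0, -3.5, 8.5, 0, 0, 0], [1, 0, -3.0, 8.6, 0, 0, 0], [1, 0, -2.6, 8.8, 0, 0, 0], [1, 0, -2.2, 8.9, 0, 0, 0], [1, 0, -1.6, 9.0, 0, 0, 0], [1, 0, -1.2, 9.1, 0, 0, 0], [1, 0, -0.8, 9.1, 0, 0, 0], [1, 0, -0.1, 4.6, 0, 0, 0], [1, 0, -0.1, 4.6, 0, 0, 0]]
```

apply_moves([
  [1,0,-3.1,0.0,0,0,0],
  [1,0,-6.1,0.2,0,0,0],
  [1,0,-9.1,0.8,0,0,0],
  [1,0,-9.1,1.2,0,0,0],
  [1,0,-9.0,1.6,0,0,0],
  [1,0,-8.9,2.2,0,0,0],
  [1,0,0,0,0,0,0],
])

```text
time: 14.55
tool_pos: [0.4408, 0.0737, 0.1079]
tool_rot: [-0.499, 0.501, -0.501, 0.499]
contact_force: [-9.8, -0.1, 1.2]
gripper_width: 0.091
```

apply_moves([
  [1,0,-8.8,1.6,0,0,0],
  [1,0,-8.6,3.0,0,0,0],
  [1,0,-8.5,3.5,0,0,0],
  [1,0,-8.2,4.0,0,0,0],
  [1,0,-8.1,4.3,0,0,0],
  [1,0,-7.8,4.8,0,0,0],
  [1,0,-7.6,5.2,0,0,0],
  [1,0,-7.2,5.6,0,0,0],
  [1,0,-7.0,5.9,0,0,0],
  [1,0,0,0,0,0,0],
])

```text
time: 15.55
tool_pos: [0.4797, 0.0731, 0.1816]
tool_rot: [-0.499, 0.501, -0.5, 0.5]
contact_force: [-11.6, -2.5, 5.4]
gripper_width: 0.093
```

```bash
python3 - <<'E'
from h import *
s=manip.state(); print(s["contact_force"],s["tool_pos"],s["gripper_width"]*85)
I=manip.grab_frame("scene"); J=manip.grab_frame("side")
cv2.imwrite("pics/m1.png",np.hstack([cv2.resize(I[110:260,270:420],(390,390)),cv2.resize(J[120:270,240:390],(390,390))]))
E
```

```text
[-11.5769  -2.465    5.3727] [0.4797 0.0731 0.1816] 7.877411169872722
```

View pics/m1.png

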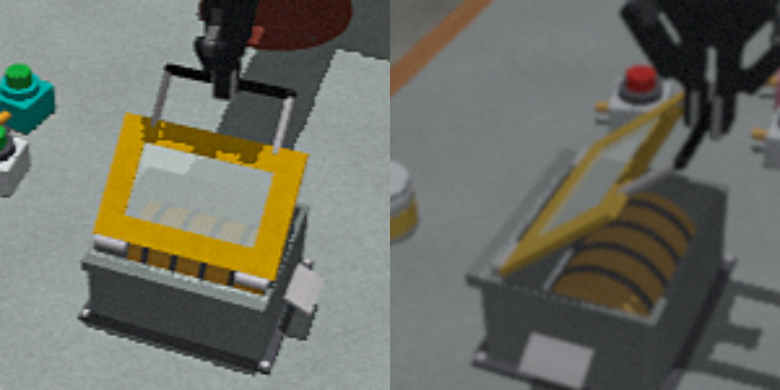

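Lid is about 42° up and the bar is still in the fingers. The residual force is about 12 N radially, so I'll ease out 1 mm and continue.

apply_moves([
  [1,0,-7.3,5.7,0,0,0],
  [1,0,-6.4,6.6,0,0,0],
  [1,0,-5.9,7.0,0,0,0],
  [1,0,-5.6,7.2,0,0,0],
  [1,0,-5.2,7.6,0,0,0],
  [1,0,-4.8,7.8,0,0,0],
  [1,0,-4.3,8.1,0,0,0],
  [1,0,-4.0,8.2,0,0,0],
  [1,0,0,0,0,0,0],
])

```text
time: 16.55
tool_pos: [0.54, 0.0721, 0.2269]
tool_rot: [-0.5, 0.499, -0.498, 0.502]
contact_force: [-6.9, -5.3, 10.1]
gripper_width: 0.091
```

apply_moves([
  [1,0,-5.0,8.3,0,0,0],
  [1,0,-4.0,8.5,0,0,0],
  [1,0,-3.1,8.7,0,0,0],
  [1,0,-2.2,8.9,0,0,0],
  [1,0,-1.6,9.0,0,0,0],
  [1,0,0,0,0,0,0],
  [1,0,0,0,0,0,0],
])

```text
time: 17.25
tool_pos: [0.5837, 0.0714, 0.2411]
tool_rot: [-0.5, 0.499, -0.497, 0.503]
contact_force: [-0.7, -6.8, 2.4]
gripper_width: 0.087
```

apply_moves([
  [1,0,-1.2,7,0,0,0],
  [1,0,-0.8,7,0,0,0],
  [1,0,-0.3,5,0,0,0],
  [1,0,-0.1,4,0,0,0],
  [1,0,0,3,0,0,0],
  [1,0,0,0,0,0,0],
  [1,0,0,0,0,0,0],
  [1,0,0,0,0,0,0],
])

```text
time: 18.05
tool_pos: [0.6095, 0.071, 0.2436]
tool_rot: [-0.5, 0.499, -0.497, 0.503]
contact_force: [-0.7, -8.1, 3.4]
gripper_width: 0.09
```

```bash
python3 - <<'E'
from h import *
from scipy.optimize import least_squares
s=manip.state(); print(s["contact_force"],s["tool_pos"],s["joint_vel"])
P=np.array([[.4348,.0616],[.4408,.1079],[.4797,.1816],[.540,.2269],s["tool_pos"][[0,2]]])
r=least_squares(lambda c:np.hypot(*(P-c).T)-.175,[.61,.062]); print(r.x,r.fun*1000)
I=manip.grab_frame("scene"); J=manip.grab_frame("side")
k=lambda I,n,x0,y0:[np.round((proj(*cam(n),p)-[x0,y0])*2.6) for p in ([.609,.0745,.096],[.609,.0145,.271],[.609,.0745,.271],[.609,.1345,.271])]
print(k(I,"scene",270,80),k(J,"side",240,90))
cv2.imwrite("pics/u1.png",np.hstack([cv2.resize(I[80:260,270:420],(390,468)),cv2.resize(J[90:270,240:390],(390,468))]))
E
```

```text
[-0.6931 -8.103   3.4142] [0.6095 0.071  0.2436] [ 0.0006 -0.0037  0.0025 -0.001  -0.0001  0.0004]
[0.6109 0.0674] [ 1.1675 -0.1735 -1.0845 -0.4676  1.2181]
[array([181., 339.]), array([113., 173.]), array([181., 187.]), array([252., 202.])] [array([157., 285.]), array([178.,  55.]), array([145.,  89.]), array([107., 128.])]
```

View pics/u1.png

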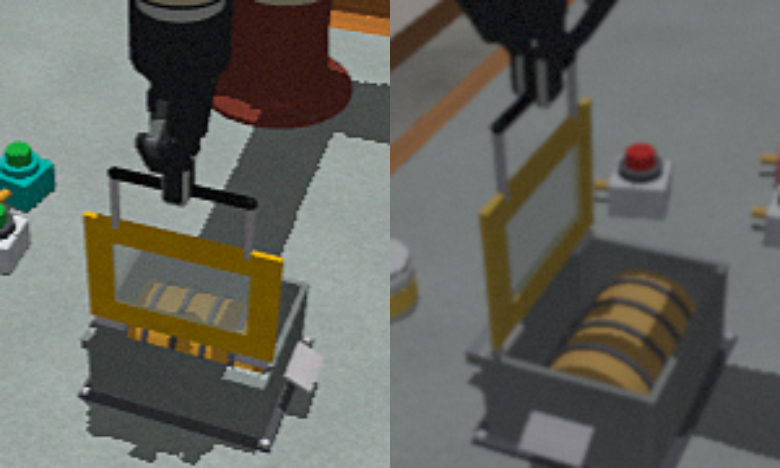

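Both views put the bar's ends where an upright lid must have them: scene (113,173)/(254,204) against (113,173)/(252,202), side (107,128) exactly. Holding still, then a last check.

apply_moves([
  [1,0,0,0,0,0,0],
  [1,0,0,0,0,0,0],
  [1,0,0,0,0,0,0],
  [1,0,0,0,0,0,0],
  [1,0,0,0,0,0,0],
  [1,0,0,0,0,0,0],
  [1,0,0,0,0,0,0],
  [1,0,0,0,0,0,0],
  [1,0,0,0,0,0,0],
  [1,0,0,0,0,0,0],
])

```text
time: 19.15
tool_pos: [0.6094, 0.071, 0.2436]
tool_rot: [-0.5, 0.499, -0.497, 0.503]
contact_force: [-1.2, -7.5, 2.9]
gripper_width: 0.084
```

```bash
python3 - <<'E'
from h import *
s=manip.state(); print(s["time"],s["contact_force"],s["tool_pos"],s["gripper_width"],abs(s["joint_vel"]).max())
I=manip.grab_frame("scene"); a=cv2.imread("pics/scene0.png")
for n,(x0,x1,y0,y1) in dict(tin=(275,320,260,305),jar=(440,485,220,270),punch=(425,450,178,210),red=(220,255,185,225),green=(252,282,150,188)).items():
    print(n,cv2.absdiff(I[y0:y1,x0:x1],a[y0:y1,x0:x1]).mean())
if abs(s["joint_vel"]).max()<.02 and abs(s["tool_pos"][0]-.610)<.004 and .07<s["gripper_width"]<.13: print("done",manip.job_done())
E
```

```text
19.15 [-1.1523 -7.5072  2.8669] [0.6094 0.071  0.2436] 0.08428656253292541 0.0009925564871894467
tin 7.6798353909465025
jar 7.062962962962963
punch 7.458333333333333
red 7.112380952380953
green 6.598245614035088
the job is handed in; nothing more can be done
done None
```

I bled the air, swung the lid upright by its bar and handed the job in at about 19 s with the bar still gripped. No verdict came back.

- **Red plunger:** I pressed it to its stop with the lid shut (travel ceased, 13 N). It sprang back to exactly its original place in the picture. I never touched the green plunger.
- **Lid:** The bar's ends lie within about 2 pixels of where an upright lid puts them, in both fixed cameras. A circle fitted through the arc puts the hinge within 1.5 mm of the tool in x, so the lid is about 0.01 rad off upright. Joint speeds were about 0.001 rad/s at hand-in.
- **Bystanders:** The tin, jar, punch and both plungers each differ from the first picture by only 6.6–7.7 grey levels. That is uniform and looks like camera noise or a lighting change, but I did not measure how far any of them moved.

These checks disagreed or were left open:
- **Fingertips:** They stood about 36 mm farther back than `manip.tcp_to_tips` says. Both cameras and the plunger contact showed this, so I used the measured offset throughout.
- **Lift path:** The tool ended up to 5 mm above the arc I had planned. That could be the bar slipping a little in the pads or the arm flexing.
- **Grip:** I could not read the finger force. The opening reads 7–8 mm on the 10 mm bar, and a steady side load of about 8 N remained at the end, unexplained.

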